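# Free the locked blood-grouping viewer and check its swing

## Robot

A 6-joint arm with a two-finger parallel gripper is mounted at the origin on a cart in front of the work surface, level with it; the furniture and walls round the work are solid. World frame = base frame: x ahead of the robot, y to its left, z up, the work surface at z = 0. Lengths are in m, angles in degrees, forces in N, time in s.
With the tool pointing down it reaches from about 0.325 to 0.775 m from the base axis. Payload 5.5 kg.
Tool frame: the origin (TCP) lies at the centre of the arm's flange, where the gripper is bolted on; the fingertips stand 182 mm ahead of it and the grasp point (between the pads) lies 163 mm ahead of it; z points along the fingers, y is the direction in which the jaws open and shut (so a half turn about z gives the same grasp; the last joint's range is limited). The gripper opens to 88 mm and grips with 3 to 60 N. Pads are 20 mm wide; open, the fingers measure 115 mm over their backs; the gripper's body (75 mm by 178 mm) begins 61 mm behind the grasp point.
Start: joints at [-68.279, 5.22, 70.514, -0, 104.267, -3.249], TCP at [0.253, -0.544, 0.405] pointing down, gripper open.
Joint ranges: [-164.24, 164.24], [-49.07, 125.15], [9.68, 141.18], [-86.29, 266.29], [3.28, 154.24], [-151.56, 151.56]. Speed limits (degrees/s): [147.25, 147.25, 172.46, 180, 180, 180].

## Interface

Orientations are given as [roll, pitch, yaw] about the fixed x, y, z axes, in that order (R = Rz(yaw) Ry(pitch) Rx(roll)).
In Python, from station import r gives the robot as it stands. The module is installed in compiled form; this text tells all that it offers. Calls block until the motion is done:
- r.reach(position, orientation): joint-space move of the TCP to a pose.
- r.servo_line(position, rotation=None, speed=0.15): straight line of the TCP; rotation=None keeps the orientation; speed is the mean speed in m/s.
- r.move_joints(angles): joint-space move.
- r.let_go() and r.grab(squeeze=None): open the fingers fully, or close them until they stop; squeeze is the grip in N (None keeps the last).
- r.wait(seconds).
- r.inverse_kinematics(position, orientation): joint angles nearest the present ones, or None.
- r.sense(): the state.
- r.snapshot(name): name is "side" or "top" or "wrist"; returns a dict with "frame" (480x640x3 uint8, red, green, blue), "fx", "fy", "cx", "cy" (pixels), "R" (3x3) and "t" (3): a world point X has camera coordinates R X + t. Camera axes: x right, y down, z forward; pixel columns grow to the right and rows downward; lengths in m; the calibration is good to about 2 mm. A picture is of the moment at which its call begins. There is no depth.
A pose or a line that the arm cannot do raises r.IKError and nothing moves.
- r.hand_in(): hands the job in, once; it reports no verdict.
The state is a dict: "clock": time; "joints": joint angles; "joint_vel": joint speeds; "joint_torque": joint torques, N m; "tcp_pos": TCP position; "orientation": TCP orientation; "contact_force": force on the tool from outside, world axes, zero at the start; "torque": the same for the moment, N m; "opening": finger opening in m.
Only numpy, scipy, OpenCV 4.12 (cv2) and the standard library are available. Lean on these libraries where they do the work, as an engineer would, in place of code of your own. Each camera call takes 0.05 s, during which the arm holds its last target.

## Task

The rocking viewer for blood grouping is locked level by the knurled wheel on its left side: with a fingertip only, roll the wheel's rim so that the screw backs out two full turns from tight, and stop well short of two and a half, where it would start to leave its thread. Then check that the freed box swings: press its far edge down to the stop, then press its near edge down to the stop and leave it tipped towards you. Do not grip or lift anything, do not shift the stand, and leave the small things round it where they are.

Things in the scene. Friction and masses are not known exactly. Their poses are not given: they have to be found in the camera images.
- stand: Grey rocking stand, 190 x 214 mm, 2.4 kg, loose on four rubber feet. Origin: centre of its underside; +x is its back (away from the robot, within about 15 degrees), +y its left. Two 10 mm cheeks (y = +-88 to 98 mm, top at z = 81 mm, 92 mm at the pivot) carry the white viewing box.
- wheel_hub (a point): Centre of the knurled wheel: dark steel, 36 mm across, 16 mm wide, axis level along the stand's y, outside the left cheek at (-46, 115.5, 68) mm from the stand's origin; rim top 86 mm above the worktop, free air above, 9 mm to the cheek. It moves out (+y) 3 mm for each turn of loosening. White index line across rim and outer face: on top when tight, then again after each full turn.
- lock_wheel (a joint): Wheel angle, rad: 0 = tight, grows as it loosens (12.57 = two full turns); starts at 0 to 0.4. Loosening is counter-clockwise seen from the stand's left: the top of the rim moves away from the robot (stand's +x). Light friction (0.5 N at the rim), stays where left. The screw's tip leaves its hole in the box after about 1.7 turns.
- viewer (a joint): Tilt of the viewing box, rad: 0 = level, positive = near edge down, stops at +-0.30. White box 146 (x) x 170 (y) x 28 mm, a tile of twelve round fields on top; swings about a level axis along the stand's y through its middle, 72 mm above the worktop, 12 mm under its top. Once unlocked it swings with about 2 N friction at an edge and stays where left.
- front_edge (a point): Point on the top face of the viewing box, 9 mm in from the middle of its near (front) edge, 64 mm from the swing axis; 84 mm above the worktop when level, 19 mm lower with the near edge at its stop. It moves with the box.
- back_edge (a point): The same at the far (back) edge.
- dropper_0: Bystander: reagent dropper bottle with a red cap, 27 x 62 mm, standing left of the stand, loose. Origin at the centre of its underside.
- dropper_1: Bystander: the same with a blue cap.
- dropper_2: Bystander: the same with a yellow cap.
- control_vial_1: Bystander: small vial with a red cap, 24 x 34 mm, standing behind the stand, loose. Origin at the centre of its underside.
- bench_timer: Bystander: small white timer, 66 x 66 x 18 mm, lying at the left, loose. Origin at the centre of its underside.

How it is judged:
By the outcome, as a careful person would: the job done as asked, in the order asked, and still so for the second after the job is handed in, with the robot touching nothing.
It also fails if it takes over 72 s, if anything falls off the work surface, if the arm or the gripper's body presses on something with over 40 N, if the wrist force passes 120 N, or if a joint passes its speed limit or range.

## Working session

There is one attempt and no reset: what is moved stays moved. The work goes in short steps, each a Python script; the robot and the scene stay as the last script left them, time stands still between calls to the robot, and variables do not carry over. Pictures are saved under pics/ and viewed, and the job is handed in when it is done.

```bash
mkdir -p pics
cat > h.py <<'E'
import numpy as np, cv2
from station import r
def snap(n,f):
    s=r.snapshot(n); cv2.imwrite(f'pics/{f}.png',cv2.cvtColor(s['frame'],cv2.COLOR_RGB2BGR)); 
    np.savez(f'pics/{f}.npz',**{k:np.array(v) for k,v in s.items()}); return s
def ray(f,u,v,z):
    s=np.load(f'pics/{f}.npz'); R=s['R'];t=s['t']
    d=R.T@np.array([(u-s['cx'])/s['fx'],(v-s['cy'])/s['fy'],1]); c=-R.T@t
    return c+d*(z-c[2])/d[2]
def proj(f,X):
    s=np.load(f'pics/{f}.npz'); p=s['R']@np.array(X)+s['t']
    return s['fx']*p[0]/p[2]+s['cx'], s['fy']*p[1]/p[2]+s['cy']
def crop(f,x0,y0,x1,y1,k,o):
    i=cv2.imread(f'pics/{f}.png')[y0:y1,x0:x1]; cv2.imwrite(f'pics/{o}.png',cv2.resize(i,None,fx=k,fy=k,interpolation=cv2.INTER_CUBIC))
E
python3 - <<'E'
from h import *
for n in ('side','top','wrist'): 
    s=snap(n,n+'0'); print(n,s['R'].round(3).tolist(),s['t'].round(3), s['fx'], (-s['R'].T@s['t']).round(3))
print(r.sense())
E
```

```text
side [[-0.947, -0.32, -0.009], [-0.157, 0.49, -0.857], [0.279, -0.811, -0.515]] [0.591 0.112 0.898] 569.2811724658377 [0.327 0.862 0.564]
top [[-0.005, -1.0, 0.004], [-0.987, 0.005, -0.159], [0.159, -0.005, -0.987]] [0.069 0.595 0.945] 448.4072959217979 [0.437 0.07  1.028]
wrist [[0.421, -0.907, -0.002], [-0.866, -0.403, 0.295], [-0.268, -0.122, -0.956]] [-0.599 -0.035  0.392] 399.63659600366026 [ 0.327 -0.51   0.384]
{'clock': 0.15, 'joints': array([-6.82785442e+01,  5.25310251e+00,  7.05667054e+01,  1.01302409e-03,
        1.04267581e+02, -3.24686117e+00]), 'joint_vel': array([-0.02733801, -0.14528956, -0.22053493,  0.07678535,  0.05156304,
       -0.0807298 ]), 'joint_torque': array([ 1.33672944e-03, -4.47045314e+01, -4.06907237e+01,  6.99236663e-02,
        2.74020270e-02, -1.26088203e-04]), 'tcp_pos': array([ 0.2533043 , -0.54395629,  0.40376078]), 'orientation': array([-1.79912807e+02, -5.93013625e-03,  2.49685614e+01]), 'contact_force': array([ 0.88476351, -0.1162561 ,  0.22360951]), 'torque': array([-0.01375443,  0.03789612,  0.01321892]), 'opening': 0.08771562801890083}
```

View pics/top0.png

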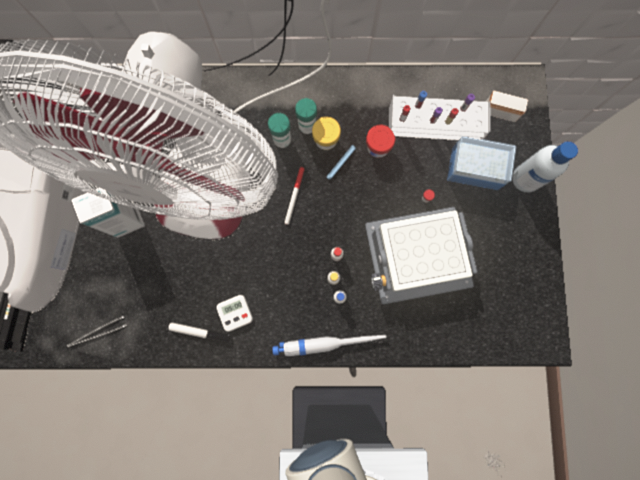

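View pics/side0.png

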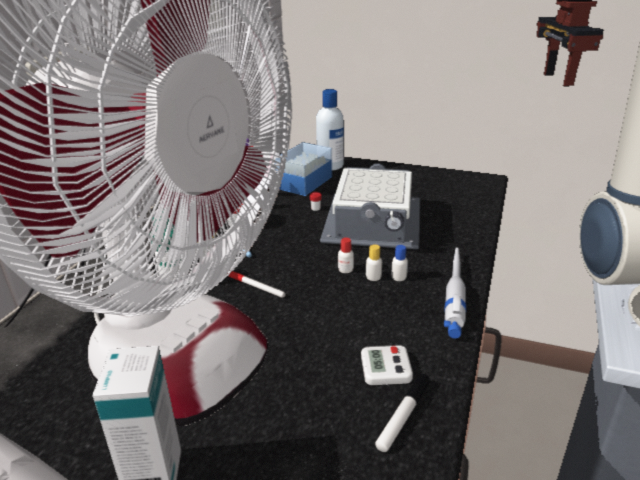

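Run:
```python
from h import *
crop('top0',320,180,500,315,4.4,'top0c'); crop('side0',310,150,440,290,4.2,'side0c')
```

```text
(no output)
```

View pics/top0c.png

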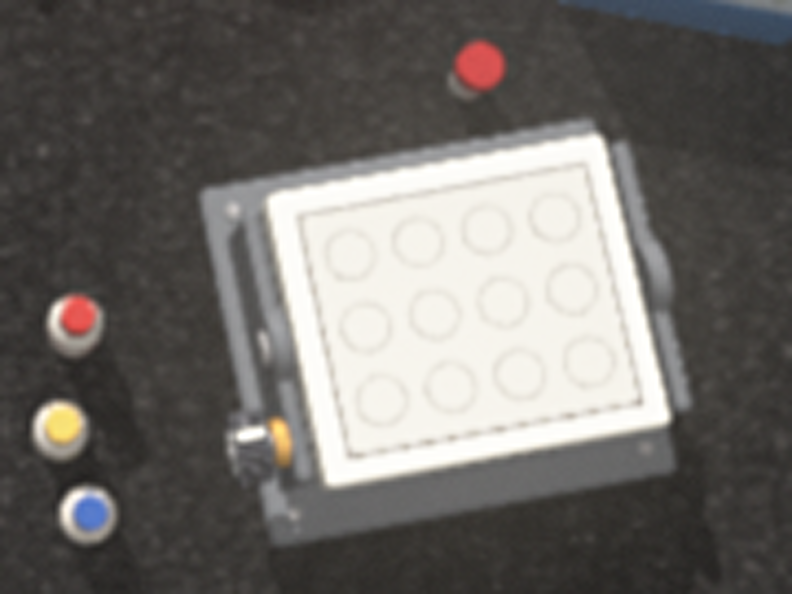

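View pics/side0c.png

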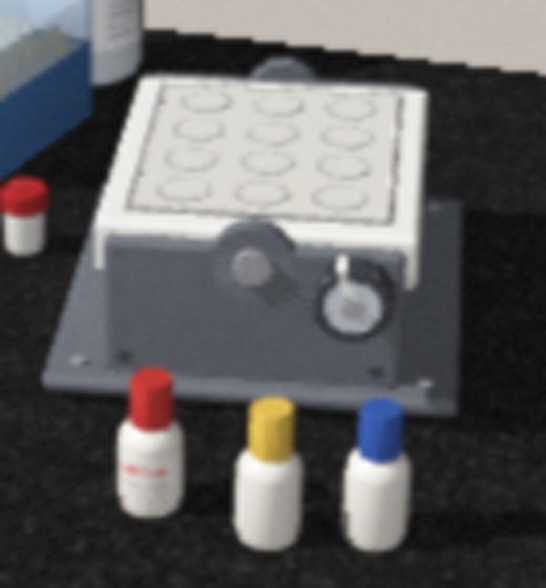

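View pics/wrist0.png

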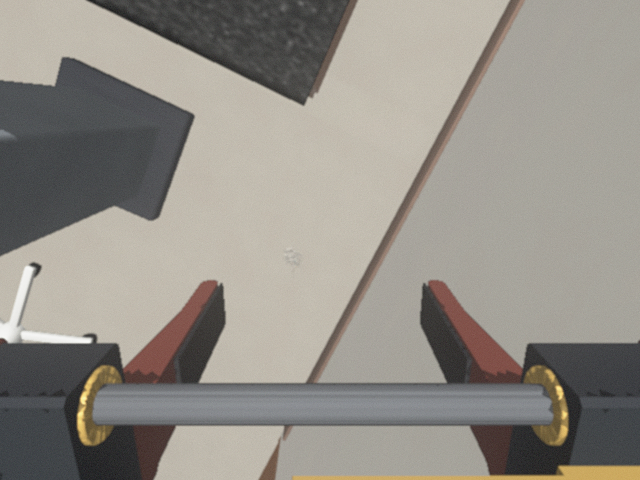

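Run:
```python
from h import *
f=lambda u,v:(320+u/4.4,180+v/4.4)
P=np.array([ray('top0',*f(*p),.084) for p in [(268,198),(600,135),(668,425),(328,487)]])
print(P.round(4)) # BL, BR, FR, FL
c=P.mean(0); dx=(P[0]+P[1]-P[2]-P[3])/2; dy=(P[0]+P[3]-P[1]-P[2])/2
print(c,np.linalg.norm(dx),np.linalg.norm(dy),np.degrees(np.arctan2(dx[1],dx[0])),np.degrees(np.arctan2(-dy[0],dy[1])))
B=np.array([ray('top0',*f(*p),.005) for p in [(203,188),(595,120),(675,468),(272,545)]])
print(B.round(4),B.mean(0), np.linalg.norm(B[0]-B[3]),np.linalg.norm(B[0]-B[1]))
th=np.arctan2(dx[1],dx[0]); 
def S(p): return np.array([c[0]+p[0]*np.cos(th)-p[1]*np.sin(th), c[1]+p[0]*np.sin(th)+p[1]*np.cos(th),p[2]])
for n,p in dict(hub=(-.046,.1155,.068),wt=(-.046,.1155,.086),fr=(-.064,0,.084),bk=(.064,0,.084)).items():
    print(n,S(p).round(4),np.round((np.array(proj('top0',S(p)))-(320,180))*4.4,1),np.round((np.array(proj('side0',S(p)))-(310,150))*4.2,1))
for n,p in dict(red=(77,318),yel=(63,425),blu=(92,512)).items(): print(n,ray('top0',*f(*p),.06).round(4))
print('vial',ray('top0',*f(480,65),.034))
```

```text
[[ 0.6305 -0.0619  0.084 ]
 [ 0.6613 -0.2258  0.084 ]
 [ 0.5186 -0.2509  0.084 ]
 [ 0.4898 -0.0868  0.084 ]]
[ 0.57503089 -0.1563524   0.084     ] 0.1438854254544392 0.16669313128671 9.99436320460705 10.292282899637607
[[ 0.6523 -0.0387  0.005 ]
 [ 0.6883 -0.2484  0.005 ]
 [ 0.5031 -0.2801  0.005 ]
 [ 0.4647 -0.0702  0.005 ]] [ 0.57706931 -0.15931347  0.005     ] 0.19022196675723782 0.21279140085756804
hub [ 0.5097 -0.0506  0.068 ] [246.9 448.2] [357.5 300.2]
wt [ 0.5097 -0.0506  0.086 ] [251.6 445.3] [359.7 263.6]
fr [ 0.512  -0.1675  0.084 ] [494.9 439.6] [409.8 158.7]
bk [ 0.6381 -0.1452  0.084 ] [437.9 182. ] [141.9 143.9]
red [0.5752 0.031  0.06  ]
yel [0.5222 0.0385 0.06  ]
blu [0.4796 0.0248 0.06  ]
vial [ 0.71076149 -0.18103681  0.034     ]
```

```bash
cat >> h.py <<'E'
TH=np.radians(10.1); C=np.array([0.5757,-0.1575])
ex=np.array([np.cos(TH),np.sin(TH)]); ey=np.array([-ex[1],ex[0]])
ORI=[180,0,100.1]
def T(sx,sy,ztip): # stand coords of the fingertip -> TCP
    p=C+sx*ex+sy*ey; return [p[0],p[1],ztip+0.182]
def st():
    s=r.sense(); p=s['tcp_pos']; d=p[:2]-C
    f=s['contact_force']
    return round(s['clock'],2), (round(d@ex*1e3,1),round(d@ey*1e3,1),round((p[2]-.182)*1e3,1)), np.round([f[:2]@ex,f[:2]@ey,f[2]],2)
E
python3 - <<'E'
from h import *
r.grab(3)
r.reach(T(-.046,.117,.14),ORI); print(st(), r.sense()['joints'].round(1), r.sense()['opening'])
snap('wrist','w1'); snap('side','s1'); crop('s1',300,100,460,260,3.7,'s1c')
E
```

```text
(3.52, (np.float64(-46.1), np.float64(116.3), np.float64(140.2)), array([0.59, 1.  , 0.28])) [ -9.5  -8.4  92.2  -0.   96.2 -19.5] 0.0005123481449353268
```

View pics/w1.png

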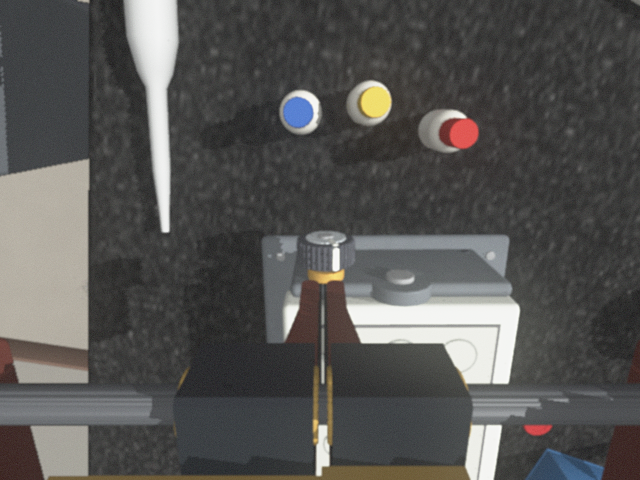

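View pics/s1c.png

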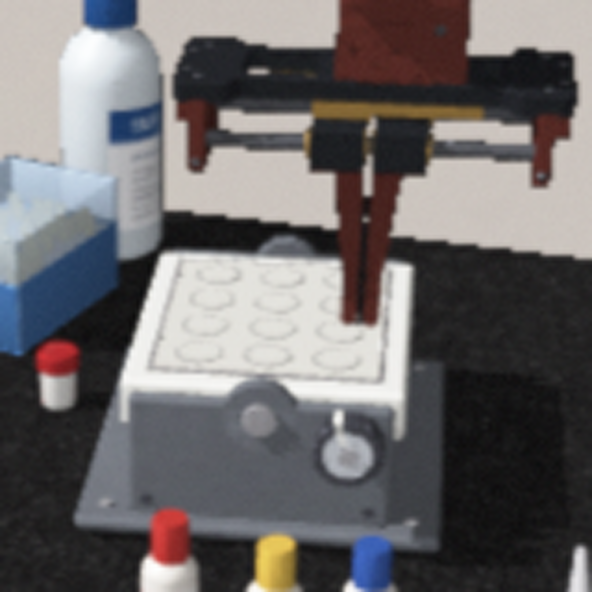

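Run:
```python
from h import *
for p in [(-46e-3,.1155,.068)]: print('hub wrist px',proj('w1',[*(C+p[0]*ex+p[1]*ey),.068]))
print(st())
r.servo_line(T(-.046,.1165,.090),speed=.1); r.wait(.2); print(st())
for z in (.0875,.086,.0855,.085,.0845,.084,.0835):
    r.servo_line(T(-.046,.1165,z),speed=.02); r.wait(.1); q=st(); print(z,q)
    if q[2][2]>5: break
snap('wrist','w2')
```

```text
hub wrist px (np.float64(322.40601577698146), np.float64(251.14475571208803))
(3.62, (np.float64(-46.1), np.float64(116.2), np.float64(140.2)), array([ 0.47,  0.79, -0.5 ]))
(4.47, (np.float64(-45.8), np.float64(116.4), np.float64(91.0)), array([ 0.37, -0.53, -0.25]))
0.0875 (4.84, (np.float64(-46.0), np.float64(116.5), np.float64(87.5)), array([ 0.66, -0.11,  0.54]))
0.086 (5.19, (np.float64(-46.0), np.float64(116.5), np.float64(86.0)), array([0.18, 0.55, 0.5 ]))
0.0855 (5.54, (np.float64(-46.0), np.float64(116.5), np.float64(85.7)), array([-0.91,  0.08,  1.1 ]))
0.085 (5.89, (np.float64(-45.9), np.float64(116.5), np.float64(85.5)), array([-1.03,  0.66,  4.61]))
0.0845 (6.24, (np.float64(-45.8), np.float64(116.5), np.float64(85.5)), array([-1.08,  0.65,  6.93]))
```

View pics/w2.png

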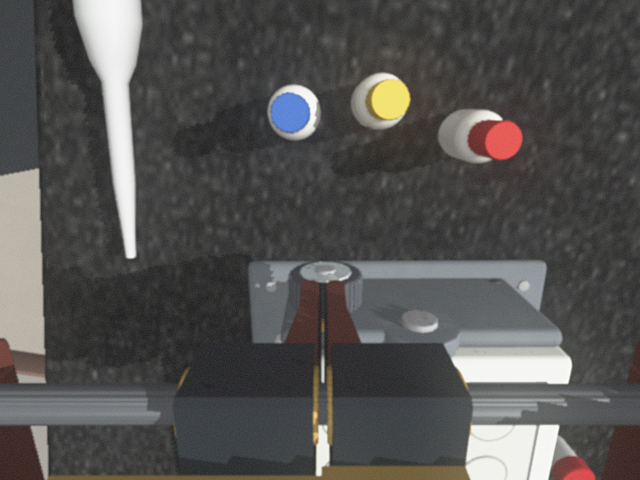

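```bash
cat >> h.py <<'E'
HX,HZ,RW=-.045,.0676,.018
def stroke(turns,a0=-40,a1=40,press=.0008,half=.009,spd=.05,verbose=True):
    y=.1165+.003*turns; R=RW-press
    pts=[]
    for a in np.radians(np.linspace(a0,0,4)) if a0<0 else []: pts.append((HX+R*np.sin(a)-half,HZ+R*np.cos(a)))
    pts.append((HX+half,HZ+R))
    for a in np.radians(np.linspace(0,a1,4)[1:]) if a1>0 else []: pts.append((HX+R*np.sin(a)+half,HZ+R*np.cos(a)))
    x0,z0=pts[0]
    r.servo_line(T(x0-.003,y,.091),speed=.15)
    r.servo_line(T(x0-.003,y,z0+.003),speed=.1)
    fs=[]
    for i,(x,z) in enumerate(pts):
        r.servo_line(T(x,y+ .001*i/len(pts),z),speed=spd); fs.append(st()[2].round(1).tolist())
    r.servo_line(T(x+.002,y+.001,z+.004),speed=.1)
    r.servo_line(T(x+.002,y+.001,.091),speed=.15)
    if verbose: print(st()[:2],fs)
E
python3 - <<'E'
from h import *
r.servo_line(T(-.046,.1165,.091),speed=.1)
stroke(0)
r.servo_line(T(-.075,.1165,.095),speed=.2)
snap('side','s3');snap('wrist','w3'); crop('s3',360,180,430,250,8,'s3c'); print(st())
E
```

```text
(9.85, (np.float64(-22.9), np.float64(117.5), np.float64(91.7))) [[0.3, -0.2, -0.0], [0.2, -0.5, 0.6], [-0.3, -0.1, -0.4], [-0.6, 0.4, 0.6], [1.1, 1.1, 2.7], [1.4, 0.1, 1.9], [2.1, -0.1, 1.8], [1.4, 0.5, 0.2]]
(10.36, (np.float64(-74.6), np.float64(116.5), np.float64(95.1)), array([ 0.33, -0.14,  0.04]))
```

View pics/s3c.png

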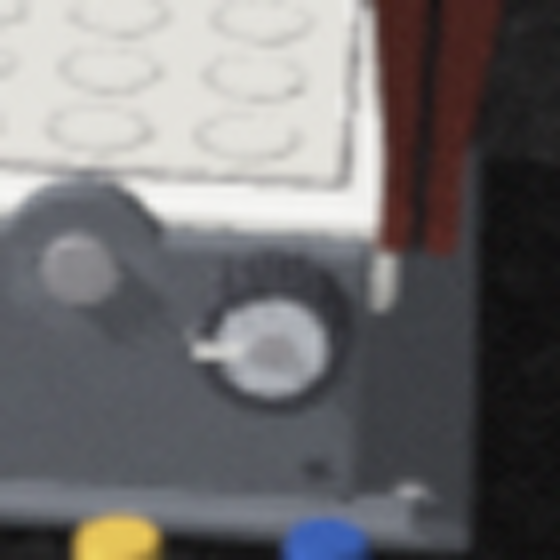

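View pics/w3.png

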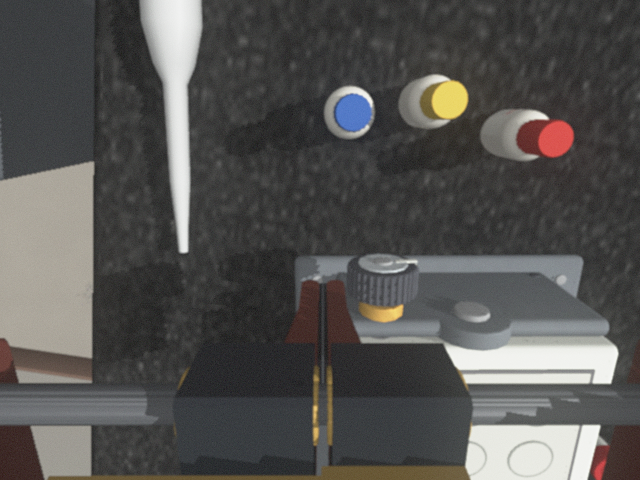

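```bash
sed -i 's/^HX,HZ,RW=.*/HX,HZ,RW=-.0435,.0676,.018/' h.py
python3 - <<'E'
from h import *
stroke(.25,press=.0012)
r.servo_line(T(-.075,.1165,.095),speed=.2)
snap('side','s4'); 
stroke(.55,press=.0012)
r.servo_line(T(-.075,.1165,.095),speed=.2)
snap('side','s5'); snap('wrist','w5'); print(st())
ims=[]
for f in('s4','s5'): crop(f,360,190,420,250,6,'x'); ims.append(cv2.imread('pics/x.png'))
cv2.imwrite('pics/c45.png',np.hstack(ims))
E
```

```text
(13.62, (np.float64(-21.6), np.float64(118.2), np.float64(91.8))) [[-1.0, 0.8, -0.1], [0.8, 0.2, 1.3], [-0.0, -0.2, 3.9], [0.6, 0.1, 4.1], [1.4, 0.4, 5.1], [2.4, 0.5, 2.1], [1.2, -0.2, 1.1], [0.3, -0.7, 0.3]]
(17.34, (np.float64(-21.6), np.float64(119.1), np.float64(91.8))) [[-0.7, -0.1, -0.6], [-0.3, -0.6, 2.2], [-0.8, 0.2, 4.0], [0.5, -0.3, 5.2], [1.9, 1.1, 5.3], [1.4, -0.3, 3.0], [1.1, 0.1, 0.7], [-0.0, -0.9, -0.1]]
(17.86, (np.float64(-74.5), np.float64(116.5), np.float64(95.1)), array([ 0.54,  0.09, -0.62]))
```

View pics/c45.png

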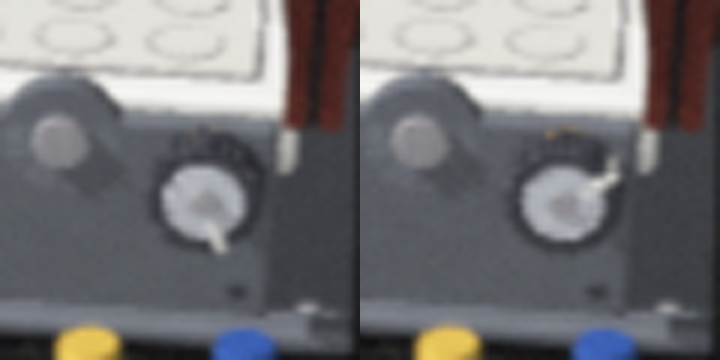

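Run:
```python
from h import *
stroke(.85,press=.0012); stroke(1.15,press=.0012)
r.servo_line(T(-.075,.1185,.095),speed=.2); snap('side','s6'); 
stroke(1.45,press=.0012)
r.servo_line(T(-.075,.1185,.095),speed=.2); snap('side','s7'); snap('wrist','w7'); print(st())
ims=[]
for f in('s6','s7'): crop(f,360,190,420,250,6,'x'); ims.append(cv2.imread('pics/x.png'))
cv2.imwrite('pics/c67.png',np.hstack(ims))
```

```text
(21.12, (np.float64(-21.6), np.float64(120.0), np.float64(91.9))) [[-0.8, -0.1, -0.0], [-0.7, -0.1, 1.6], [-0.2, -0.7, 3.4], [-0.3, 0.0, 4.3], [1.6, 0.4, 5.1], [2.4, 0.7, 3.2], [1.9, -0.5, 0.3], [0.8, 0.5, 0.3]]
(24.57, (np.float64(-21.6), np.float64(120.9), np.float64(91.9))) [[-2.0, 0.7, 2.0], [-0.7, -0.8, 2.4], [-0.6, 0.0, 3.1], [0.0, 1.1, 4.7], [2.1, 1.4, 4.5], [1.9, 0.6, 2.3], [1.0, 0.8, -0.0], [0.1, 0.6, -0.2]]
(28.3, (np.float64(-21.6), np.float64(121.8), np.float64(91.9))) [[-1.5, -1.4, -0.2], [-0.4, -0.4, 1.8], [-0.3, -0.7, 2.9], [-0.2, -0.0, 4.3], [2.4, 0.0, 4.4], [1.6, 1.1, 4.2], [1.3, 0.0, 0.3], [0.6, -0.5, 0.2]]
(28.82, (np.float64(-74.5), np.float64(118.5), np.float64(95.1)), array([ 0.29,  0.46, -0.29]))
```

View pics/c67.png

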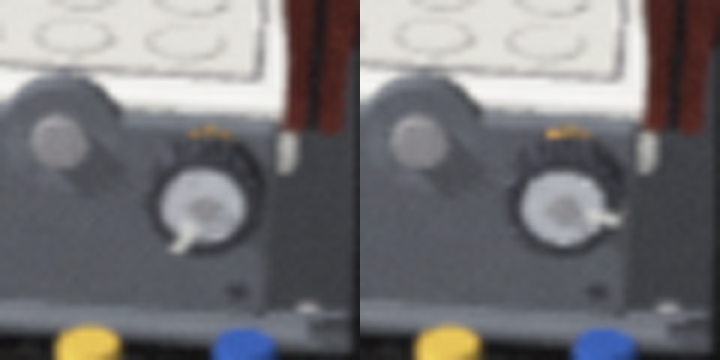

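View pics/w7.png

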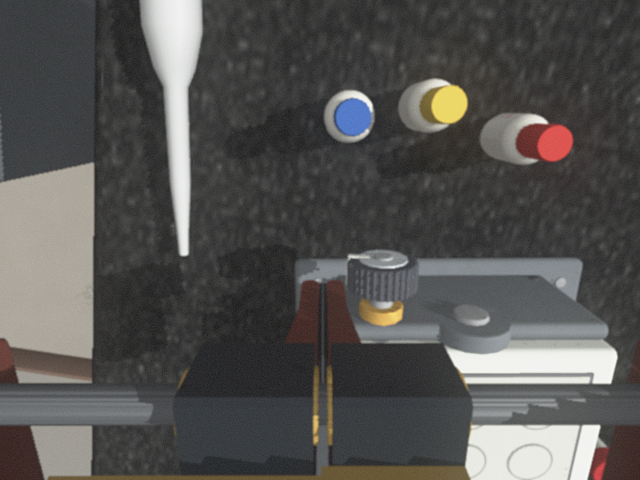

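Run:
```python
from h import *
stroke(1.75,press=.0012)
r.servo_line(T(-.075,.1205,.095),speed=.2); snap('side','s8'); snap('wrist','w8'); print(st())
ims=[]
for f in('s7','s8'): crop(f,360,190,420,250,6,'x'); ims.append(cv2.imread('pics/x.png'))
crop('w8',290,220,430,340,360/120,'x'); ims.append(cv2.imread('pics/x.png')[:360])
cv2.imwrite('pics/c78.png',np.hstack(ims)[:,360:])
```

```text
(32.08, (np.float64(-21.6), np.float64(122.7), np.float64(91.8))) [[-1.3, -0.2, 0.6], [0.1, -0.6, 2.4], [-1.0, -0.2, 3.7], [0.1, -0.5, 4.2], [2.4, 1.6, 6.4], [1.6, 0.9, 3.4], [1.9, 0.8, 1.4], [0.3, -0.4, -0.4]]
(32.59, (np.float64(-74.5), np.float64(120.5), np.float64(95.1)), array([0.84, 0.47, 0.07]))
```

View pics/c78.png

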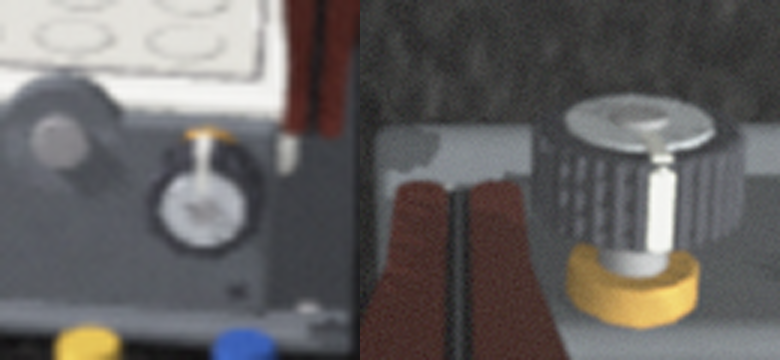

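```bash
cat >> h.py <<'E'
def press(sx,z0,zslow,zmin,fmax=9,y=0.):
    r.servo_line(T(sx,y,z0),speed=.2)
    log=[]
    r.servo_line(T(sx,y,zslow),speed=.06)
    z=zslow; log.append((round(z*1e3,1),st()[2].round(1).tolist()))
    while z>zmin:
        z-=.001; r.servo_line(T(sx,y,z),speed=.02); q=st(); log.append((round(z*1e3,1),q[1][2],q[2].round(1).tolist()))
        if q[2][2]>fmax: break
    for l in log: print(*l)
    r.wait(.15); print(st())
E
python3 - <<'E'
from h import *
r.servo_line(T(-.075,.1205,.125),speed=.2)
r.servo_line(T(.064,.0,.115),speed=.25)
press(.064,.09,.073,.058)
snap('side','s9')
r.servo_line(T(.064,0,.12),speed=.2); snap('side','s10'); print(st())
ims=[]
for f in('s9','s10'): crop(f,310,120,440,260,3,'x'); ims.append(cv2.imread('pics/x.png'))
cv2.imwrite('pics/c910.png',np.hstack(ims))
E
```

```text
73.0 [-0.3, 0.5, 0.5]
72.0 71.9 [0.4, 0.1, -0.2]
71.0 71.0 [-0.8, 0.8, 1.6]
70.0 70.1 [-0.6, -0.4, 1.3]
69.0 68.9 [0.4, -0.7, 1.6]
68.0 67.9 [-0.4, -1.5, 2.8]
67.0 67.4 [-1.0, -0.4, 2.8]
66.0 67.3 [-2.8, 0.2, 7.8]
65.0 67.3 [-4.7, 1.0, 11.3]
(36.63, (np.float64(63.9), np.float64(0.0), np.float64(67.3)), array([-4.93,  1.56, 10.58]))
(37.16, (np.float64(63.9), np.float64(0.1), np.float64(118.4)), array([-0.72, -0.63,  0.44]))
```

View pics/c910.png

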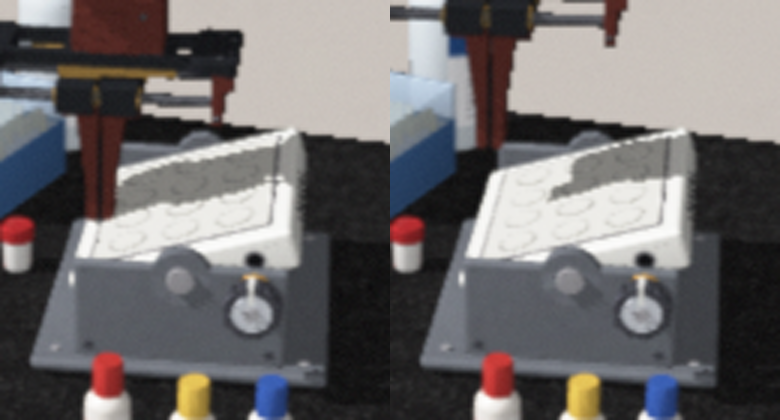

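Run:
```python
from h import *
r.servo_line(T(.064,0,.13),speed=.2)
r.servo_line(T(-.064,.0,.13),speed=.25)
press(-.064,.112,.073,.058)
r.servo_line(T(-.064,0,.13),speed=.2)
r.servo_line(T(-.12,0,.2),speed=.2); snap('side','s11'); snap('top','t11'); snap('wrist','w11'); print(st())
crop('s11',310,120,440,260,3,'x'); a=cv2.imread('pics/x.png')
crop('t11',320,180,500,320,3,'y'); cv2.imwrite('pics/c11.png',np.hstack([a[:420],cv2.imread('pics/y.png')[:420,:410]]))
```

```text
73.0 [-0.0, -0.0, 0.2]
72.0 72.1 [-0.4, 0.6, 0.9]
71.0 71.2 [0.4, -0.3, 1.0]
70.0 70.2 [1.3, 0.9, 1.8]
69.0 69.0 [0.2, 0.0, 1.2]
68.0 67.9 [0.9, -0.4, 1.7]
67.0 66.8 [-0.6, -0.3, 1.2]
66.0 66.1 [-0.1, 0.3, 2.9]
65.0 66.0 [-1.6, 0.7, 6.5]
64.0 65.9 [-2.7, 3.3, 11.2]
(41.52, (np.float64(-64.0), np.float64(0.0), np.float64(65.9)), array([-3.92,  1.84, 10.53]))
(42.75, (np.float64(-119.5), np.float64(0.1), np.float64(197.7)), array([ 0.65, -0.24, -0.65]))
```

View pics/c11.png

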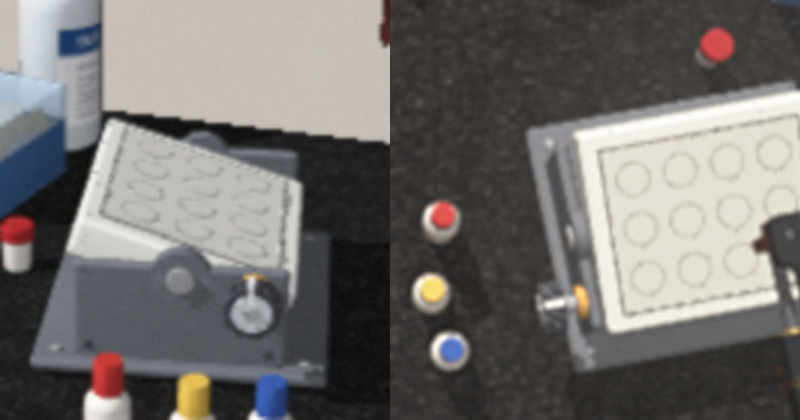

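View pics/w11.png

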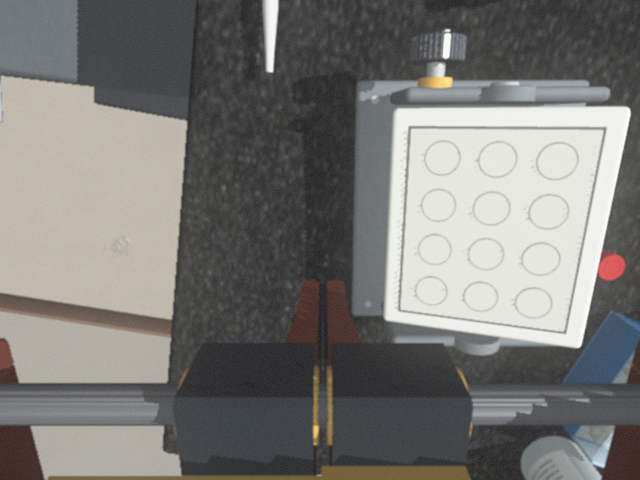

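Run:
```python
from h import *
r.hand_in(); print(st())
```

```text
the job is handed in; nothing more can be done
the job is handed in; nothing more can be done
```

The wheel is backed out two turns, the box swung to both stops and was left tipped towards you, and the job is handed in. No verdict was reported.

- **Wheel:** Seven strokes of the closed fingertip over the rim backed it out. By the side-camera pictures, the white index line is back on top after two turns, a few degrees past. The wheel has moved outwards and is well short of two and a half turns.
- **Swing check:** I pressed the far edge down until it hit its stop, then the near edge. At each stop the height stopped changing while the force rose to about 11 N. After I lifted off, the box stayed tipped with its near edge down.
- **Surroundings:** A corner of the stand sits within about 1 px of its first position in the top camera. The droppers and the small vial look unmoved. I did not look at the timer again, but the arm never went near it.
- **Limits:** The last clock reading was about 43 s of the 72 s allowed, with the arm clear of everything. The highest force I saw was about 11 N, read between moves rather than continuously.

The first stroke turned the wheel less than planned. My estimate of the hub's position was about 1.5 mm off, and I corrected it before the remaining six strokes. No check failed or disagreed at the end.

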